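# Clamp a circuit board onto the probes of a test jig

## Task

Push the swing strap of the test jig round over the blue circuit board until it stops against its pin, then push the red cam lever all the way down so that the board is pressed onto the spring probes. Do not touch the board itself, and leave the board lying beside the jig, the multimeter and the hex key set where they are. Finish clear of everything with the clamp shut.

Things in the scene. Friction and masses are not known exactly. Their poses are not given: they have to be found in the camera images.
- jig: Test jig fixed to the bench: grey metal base 145 (x) x 116 (y) mm, top at 15 mm, black probe plate, white nest corners (top 35 mm above bench), dark pivot post at the rear. Origin: centre of its underside. x points to the post's side, y to the side where the strap is parked, z up. In this frame the strap's pivot is at x 39, y 0 mm, the point where the clamp presses the board at x -25, y 0 mm.
- strap (a joint): Swing strap: level steel bar 22 mm wide, 54 to 66 mm above the bench, round end 116 mm from its vertical pivot. Angle in rad: 0 parked, grows counter-clockwise from above to 1.5 = home on its stop. At value s it points from the pivot along the jig's -x turned by s - 1.5 about z: over the board at 1.5, about along the jig's +y at 0. 0.1 N m of friction; stays where left.
- strap_pivot (a point): Point on the strap's pivot axis, 60 mm above the bench; fixed to the jig. The screw on this axis ends 72 mm above the bench. An upright stop pin (8 mm across, top 64 mm above the bench) stands 20 mm from the pivot, on the side of the strap's home place away from its parking side.
- strap_end (a point): Point in the strap on its centre line, 60 mm above the bench, 105 mm from the pivot, under a black finger stud (13 mm across, top 86 mm above the bench). Moves with the strap. Its x axis points to the pivot.
- cam_lever (a joint): Cam lever with red grip, hinged on the strap 64 mm from the pivot. Angle in rad: 0 up (69 degrees above level, leaning towards the pivot post), grows as it is pushed over towards the post and down, 1.2 fully down (level, back along the strap over the pivot). 2 to 4 N at its end turn it; it stays where left. Its cam drives the foot 5.5 mm down onto the board.
- lever_axis (a point): Point on the cam lever's hinge axis at the middle of the strap, 79 mm above the bench, 64 mm from the pivot. Moves with the strap.
- lever_end (a point): Point inside the red grip of the cam lever, on its centre line, 65 mm along the lever from its hinge axis (12 mm short of its tip) and 3 mm to its upper side. The red grip is 12 to 16 mm thick. Moves with the lever; its x axis runs along the lever to the tip.
- test_board: Blue circuit board in the jig's nest, 44 x 62 mm, 2 mm thick, with a tall black block 12 x 24 mm on it, 16 mm high over the origin. Loose, 0.07 kg, lying on spring probes between the nest corners. Origin: 3 mm under the middle of the board's underside; 28 mm above the bench on the raised probes, 25 mm when pressed home.
- nest_center (a point): Middle of the jig's nest, 25 mm above the bench, where the board's origin lies when it is pressed home.
- foot: Rubber foot of the plunger under the strap, 20 mm across. Origin: middle of its underside; 46 mm above the bench with the lever fully up, which is 2.5 mm clear of the board's tall black block; 40.5 mm with the lever down.
- next_board: A second blue circuit board of the same kind, lying loose on the bench beside the jig, on the side away from the parked strap. Origin: middle of its underside.
- multimeter: Yellow multimeter lying on the bench, 157 x 77 x 44 mm. Origin: middle of its underside.
- hex_key_set: Red hex key holder lying on the bench, 24 x 98 x 16 mm. Origin: middle of its underside.
There are look-alikes about, which are no part of the job. What is shaped like the test_board but pink or turquoise is not meant.

How it is judged:
On the way, in this order (a step that is already met when the one before it is completed fails the run):
1. the strap is home against its stop, over the board, with the cam lever still up (value of joint strap above 1.44 rad and value of joint cam_lever below 0.4 rad), for 0.2 s.
2. the cam lever is fully down and the foot presses on the board (value of joint strap above 1.44 rad and value of joint cam_lever above 1.1 rad and contact force between foot and test_board above 4 N), for 0.2 s.
At the end, for the whole second after the job is handed in: The strap is home within 0.06 rad of its stop, the cam lever within 0.1 rad of fully down, the foot presses on the board with more than 4 N, and the board lies at rest, level within 0.05 rad, within 4 mm of the nest's middle and within 1 mm of its pressed height (all of step 2 and z of test_board in the frame of nest_center below 0.001 m and horizontal distance between test_board and nest_center below 0.004 m and angle between test_board's own z axis and vertical below 0.05 rad and linear speed of test_board below 0.01 m/s); the robot touches nothing.
It fails at once if the robot touches the board under test (contact force between any of the fingers, the arm and test_board above 0.3 N).
It fails at once if the board under test leaves its nest (z of test_board in the frame of nest_center above 0.01 m or horizontal distance between test_board and nest_center above 0.008 m).
It fails at once if the second board is moved or lifted (distance of next_board from where it was at the start of the episode above 0.015 m).
It fails at once if the multimeter is moved or lifted (distance of multimeter from where it was at the start of the episode above 0.015 m).
It fails at once if the hex key set is moved or lifted (distance of hex_key_set from where it was at the start of the episode above 0.015 m).
It also fails if it takes over 45 s, if anything falls off the work surface, if the arm or the gripper's body presses on something with over 40 N, if the wrist force passes 120 N, or if a joint passes its speed limit or range.

## Robot

A 6-joint arm with a two-finger parallel gripper is mounted at the origin on a cart in front of the work surface, level with it; the furniture and walls round the work are solid. World frame = base frame: x ahead of the robot, y to its left, z up, the work surface at z = 0. Lengths are in m, angles in rad, forces in N, time in s.
With the tool pointing down it reaches from about 0.3 to 0.875 m from the base axis. Payload 6.4 kg.
Tool frame: the origin (TCP) lies between the finger pads; the fingertips stand tip_extent ahead of it and the grasp point (between the pads) lies 5 mm behind it (tip_extent is the distance from the TCP to the fingertips, in m); z points along the fingers, y is the direction in which the jaws open and shut (so a half turn about z gives the same grasp; the last joint's range is limited). The gripper opens to 85 mm and grips with 20 to 120 N. Pads are 22 mm wide; open, the fingers measure 114 mm over their backs; the gripper's body (76 mm by 85 mm) begins 54 mm behind the grasp point. The pads swing forward as they close: fully open they stand 13 mm farther back than shut.
Start: joints at [1.097, 0.181, 1.607, -0, 1.354, -0.206], TCP at [0.152, 0.555, 0.245] pointing down, gripper open.
Joint ranges: [-2.99, 2.99], [-0.89, 2.07], [0.3, 2.58], [-1.14, 4.28], [0, 2.63], [-3.12, 3.12]. Speed limits (rad/s): [2.57, 2.57, 3.01, 3.14, 3.14, 3.14].

## Interface

Orientations are given as a unit quaternion [w, x, y, z].
In Python, from bench import * gives the robot as it stands.
- The arm moves only by the shell command python3 -m jog 'ROWS'. ROWS is JSON, a list of rows, each a list of 3 entries, a list of its own where there are three numbers: the shift along the tool's x, y, z in mm, then the turn, a rotation vector about the tool's x, y, z in rad, then the opening, from 0 (shut) to 1 (fully open). A call has 1 to 20 rows; each row is the pose to reach, as a shift and turn from the pose measured when the call began, along the tool's axes at that moment; what a row does not reach only later rows make up. A row lasts 1/12 s, in which the tool goes at most 41.7 mm and 7.16 degrees, less where a joint would pass 70% of its speed; a pose out of reach is approached as far as the arm can. A call with a gripper value outside its range is refused whole. The fingers move at their own pace and stop on an object; the grip force is fixed at half the most. Time passes only in rows, so rows that repeat a pose let the fingers close. It gives the time, the measured TCP pose, the force and the opening at its end, in the units of the state.
- get_obs(): the state, without advancing time (a new reading comes with each control period).
- camera(name): name is "side" or "top"; returns (picture, depth): 420x560x3 uint8, red, green, blue; 420x560 float32, m along the optical axis (not along the pixel's ray), 0 where there is no reading.
- get_calibration(name): a dict with "fx", "fy", "cx", "cy" (pixels), "world_from_camera" (4x4, takes a point from camera to world coordinates). Camera axes: x right, y down, z forward; pixel columns grow to the right and rows downward; lengths in m; the calibration is good to about 2 mm. A picture is of the moment at which its call begins. get_calibration takes no time and is no camera call.
- hand_in(): hands the job in, once; it reports no verdict.
The state is a dict: "time_s": time; "q": joint angles; "dq": joint speeds; "joint_efforts": joint torques, N m; "eef_pos": TCP position; "eef_rot": TCP orientation; "wrist_force": force on the tool from outside, world axes, zero at the start; "torque": the same for the moment, N m; "opening": opening from 0.0 (shut) to 1.0 (fully open).
Only numpy, scipy, OpenCV 4.12 (cv2) and the standard library are available. Lean on these libraries where they do the work, as an engineer would, in place of code of your own. Each camera call takes 0.05 s, during which the arm holds its last target.

## Working session

There is one attempt and no reset: what is moved stays moved. The work goes in short steps, Python scripts to look and compute and a shell command to move; the robot and the scene stay as the last step left them, time stands still between calls to the robot, and variables do not carry over. Pictures are saved under pics/ and viewed, and the job is handed in when it is done.

```bash
mkdir -p pics; ls
python3 - <<'E'
from bench import *
import cv2,numpy as np
o=get_obs();print({k:np.round(v,3).tolist() for k,v in o.items()})
for n in("top","side"):
    p,d=camera(n);cv2.imwrite(f"pics/{n}0.png",p[:,:,::-1]);np.save(f"pics/{n}0.npy",d)
    c=get_calibration(n);print(n,c["fx"],c["cx"],c["cy"],np.round(c["world_from_camera"],3).tolist())
try: print(tip_extent)
except Exception as e: print(e)
import bench;print([x for x in dir(bench) if x[0]!='_'])
E
```

```text
pics
{'time_s': 0.0, 'q': [1.097, 0.182, 1.608, 0.0, 1.354, -0.206], 'dq': [-0.002, -0.001, 0.001, 0.001, 0.001, -0.0], 'joint_efforts': [0.0, -44.486, -35.134, -0.0, 0.009, -0.0], 'eef_pos': [0.152, 0.554, 0.244], 'eef_rot': [-0.0, 0.133, 0.991, -0.001], 'wrist_force': [0.543, 0.374, -0.261], 'torque': [0.01, -0.01, -0.011], 'opening': 1.001}
top 462.31549582850886 271.03657334760567 208.8380511238972 [[0.045, -0.972, 0.229, 0.262], [-0.999, -0.043, 0.015, -0.022], [-0.005, -0.229, -0.973, 1.18], [0.0, 0.0, 0.0, 1.0]]
side 380.3276887134767 278.2792080159452 215.63115266837684 [[-0.855, -0.293, 0.428, 0.002], [-0.518, 0.472, -0.713, 0.844], [0.006, -0.831, -0.556, 0.773], [0.0, 0.0, 0.0, 1.0]]
0.014
['MotionError', 'camera', 'get_calibration', 'get_obs', 'hand_in', 'tip_extent']
```

View pics/top0.png

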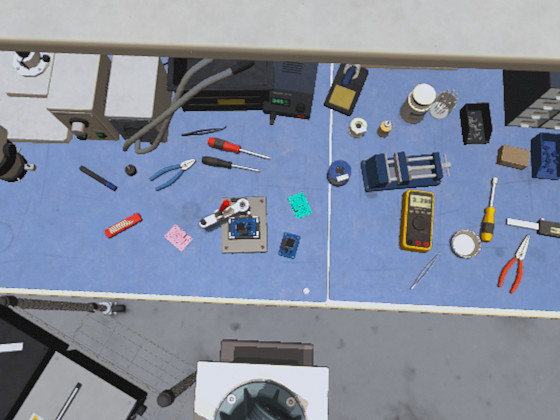

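View pics/side0.png

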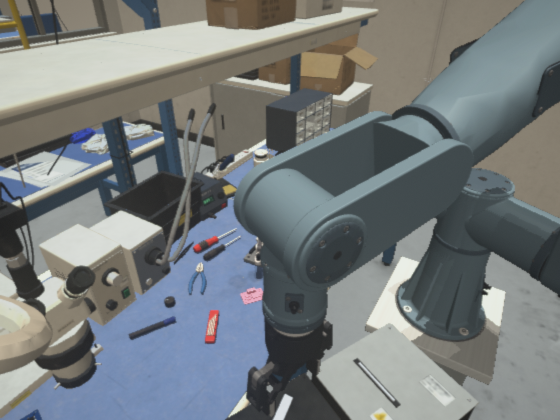

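```bash
cat > h.py <<'E'
from bench import *
import cv2,numpy as np
def ray(n,u,v):
    c=get_calibration(n);T=np.array(c["world_from_camera"])
    d=T[:3,:3]@np.array([(u-c["cx"])/c["fx"],(v-c["cy"])/c["fy"],1.]);return T[:3,3],d
def onz(n,u,v,z):
    o,d=ray(n,u,v);return o+d*(z-o[2])/d[2]
def pix(n,p):
    c=get_calibration(n);T=np.linalg.inv(np.array(c["world_from_camera"]))
    q=T[:3,:3]@np.array(p)+T[:3,3];return np.array([c["fx"]*q[0]/q[2]+c["cx"],c["fy"]*q[1]/q[2]+c["cy"]])
def crop(n,u0,v0,w,h,s,name,img=None):
    p=camera(n)[0] if img is None else img
    c=cv2.resize(p[v0:v0+h,u0:u0+w],None,fx=s,fy=s,interpolation=cv2.INTER_CUBIC)
    cv2.imwrite("pics/"+name,c[:,:,::-1]);return p
E
python3 - <<'E'
from h import *
im=cv2.imread("pics/top0.png")[:,:,::-1]
crop("top",190,180,125,90,6,"c0.png",im)
im=cv2.imread("pics/side0.png")[:,:,::-1]
d=np.load("pics/top0.npy")
for u,v in [(227,203),(244,227),(227,247),(263,203),(263,248),(205,222)]:
    o,r=ray("top",u,v);print(u,v,np.round(o+r*d[v,u],3))
E
```

```text
227 203 [0.512 0.095 0.152]
244 227 [0.481 0.062 0.03 ]
227 247 [0.43  0.103 0.022]
263 203 [0.55  0.018 0.014]
263 248 [0.433 0.012 0.011]
205 222 [0.478 0.153 0.087]
```

View pics/c0.png

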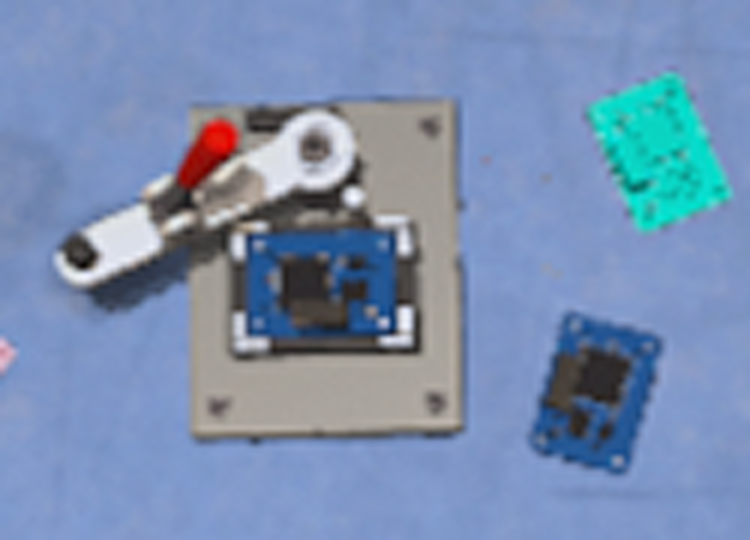

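Run:
```python
from h import *
f=lambda x,y,z:onz("top",190+x/6-.4,180+y/6-.4,z)
C=[f(*p,.015) for p in [(190,102),(458,98),(462,436),(192,438)]]
print(np.round(C,4),[np.linalg.norm(C[i]-C[i-1]) for i in range(4)]);print("mid",np.mean(C,0))
piv=f(318,145,.072);st=f(78,253,.086);e=st-piv
print("piv",piv,"stud",st,np.linalg.norm(e[:2]),np.arctan2(e[1],e[0]))
print("pin",f(352,196,.064)-piv)
print("lever tip",[f(222,136,z) for z in(.13,.14,.152)])
for u,v in [(245,336),(395,330),(390,232),(250,232)]: print(f(u,v,.033))
print("next", f(598,393,.002))
print("pix",pix("side",piv),pix("side",st))
```

```text
[[0.562  0.1271 0.015 ]
 [0.569  0.0109 0.015 ]
 [0.4217 0.0022 0.015 ]
 [0.4158 0.116  0.015 ]] [np.float64(0.14669688130624522), np.float64(0.11639361434791375), np.float64(0.147519649878097), np.float64(0.11398404775669224)]
mid [0.49210983 0.06403955 0.015     ]
piv [0.53140133 0.06588637 0.072     ] stud [0.47901264 0.15869557 0.086     ] 0.1065744865042998 2.0846865510986112
pin [-0.01906732 -0.01466931 -0.008     ]
lever tip [array([0.51923106, 0.09894234, 0.13      ]), array([0.51677624, 0.09779148, 0.14      ]), array([0.51383046, 0.09641045, 0.152     ])]
[0.4572381  0.09466005 0.033     ]
[0.46257703 0.03197788 0.033     ]
[0.50443024 0.03631469 0.033     ]
[0.50181132 0.09545957 0.033     ]
next [ 0.44455816 -0.05485917  0.002     ]
pix [260.60103627 235.35691572] [257.87667852 253.94886267]
```

```bash
cat >> h.py <<'E'
from scipy.spatial.transform import Rotation as R
PIV=np.array([.5310,.0662]);YAW=.062;HOME=np.pi+YAW
def cur():
    o=get_obs();q=o["eef_rot"];return np.array(o["eef_pos"]),R.from_quat([q[1],q[2],q[3],q[0]]),o
def down(a): # tool x at world angle a, z down
    x=np.array([np.cos(a),np.sin(a),0]);z=np.array([0,0,-1.]);return R.from_matrix(np.c_[x,np.cross(z,x),z])
def row(p,rot,off=0):
    P,Q,_=cur();s=Q.inv().apply(np.array(p)-P)*1000;t=(Q.inv()*rot).as_rotvec()
    return np.round(s,1).tolist(),np.round(t,3).tolist()
def arc(th,r,toff,z,da=0):
    u=np.array([np.cos(th),np.sin(th)]);t=np.array([-u[1],u[0]])
    return np.r_[PIV+r*u+toff*t,z],down(th+da)
E
python3 - <<'E'
from h import *
print(row(*arc(2.085,.112,-.042,.245)));print(row(*arc(2.085,.112,-.042,.086)))
E
```

```text
([-445.6, -261.1, -0.3], [-0.002, 0.0, 0.789])
([-445.6, -260.9, 158.7], [-0.002, 0.0, 0.789])
```

```bash
python3 -m jog '[[[-112,-65,0],[0,0,0.2],0],[[-112,-65,0],[0,0,0.2],0],[[-112,-65,0],[0,0,0.2],0],[[-223,-130,0],[0,0,0.4],0],[[-223,-130,0],[0,0,0.4],0],[[-223,-130,0],[0,0,0.4],0],[[-335,-196,0],[0,0,0.6],0],[[-335,-196,0],[0,0,0.6],0],[[-335,-196,0],[0,0,0.6],0],[[-446,-261,0],[0,0,0.789],0],[[-446,-261,0],[0,0,0.789],0],[[-446,-261,0],[0,0,0.789],0],[[-446,-261,0],[0,0,0.789],0],[[-446,-261,0],[0,0,0.789],0],[[-446,-261,0],[0,0,0.789],0]]'
python3 - <<'E'
from h import *
print(row(*arc(2.085,.112,-.042,.245)));print(row(*arc(2.085,.112,-.042,.086)))
p=crop("top",160,130,160,120,5,"c1.png"); p=crop("side",150,100,250,190,3,"s1.png")
E
```

```text
time_s: 1.35
eef_pos: [0.513, 0.1836, 0.244]
eef_rot: [-0.001, 0.505, 0.863, -0.001]
wrist_force: [-0.5, 0.4, 0.0]
opening: -0.001
([0.9, -0.0, -1.0], [-0.003, -0.0, -0.003])
([0.9, 0.4, 158.0], [-0.003, -0.0, -0.003])
```

View pics/c1.png

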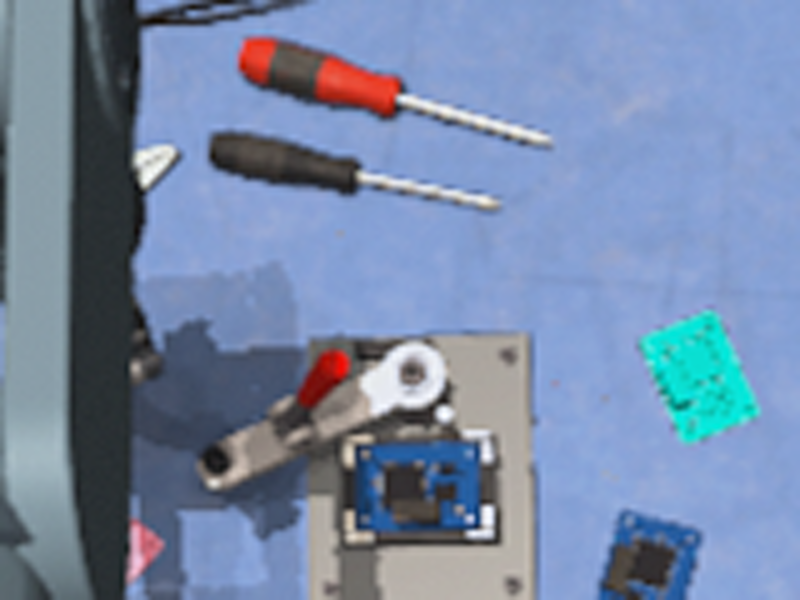

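View pics/s1.png

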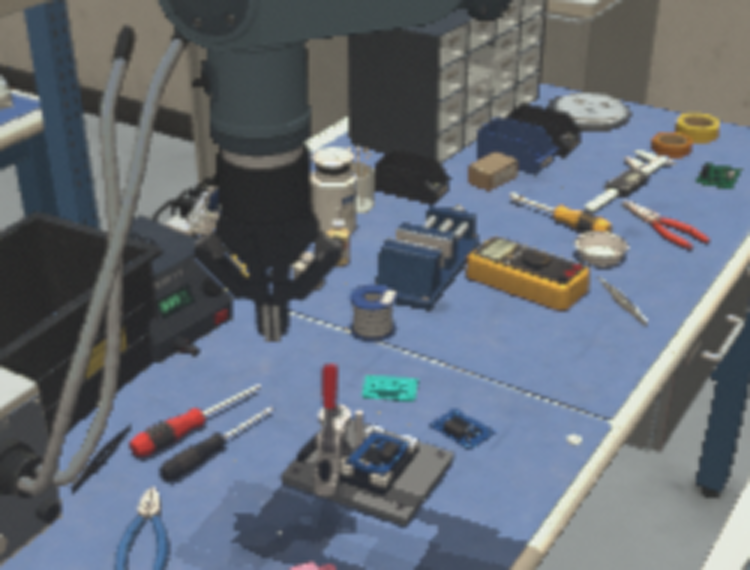

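```bash
python3 -m jog '[[[1,0,40],[0,0,0],0],[[1,0,80],[0,0,0],0],[[1,0,120],[0,0,0],0],[[1,0,158],[0,0,0],0],[[1,0,158],[0,0,0],0],[[1,0,158],[0,0,0],0],[[1,0,158],[0,0,0],0]]'
python3 - <<'E'
from h import *
p=crop("side",180,170,150,110,5,"s2.png")
for th in np.linspace(2.085,HOME,8):
    for off in (-.022,): print(round(th,3),row(*arc(th,.112,off,.086)))
E
```

```text
time_s: 2.03
eef_pos: [0.5121, 0.1868, 0.0885]
eef_rot: [0.0, 0.503, 0.864, -0.0]
wrist_force: [1.3, 0.3, 0.7]
opening: -0.001
2.085 ([-1.7, -21.6, 3.3], [0.002, 0.002, 0.001])
2.245 ([0.4, -39.7, 3.3], [0.002, 0.002, -0.158])
2.405 ([-0.5, -57.9, 3.2], [0.002, 0.002, -0.318])
2.564 ([-4.1, -75.8, 3.2], [0.002, 0.002, -0.478])
2.724 ([-10.6, -92.8, 3.2], [0.002, 0.002, -0.638])
2.884 ([-19.7, -108.6, 3.1], [0.001, 0.002, -0.798])
3.044 ([-31.2, -122.7, 3.1], [0.001, 0.003, -0.957])
3.204 ([-44.9, -134.8, 3.1], [0.001, 0.003, -1.117])
```

View pics/s2.png

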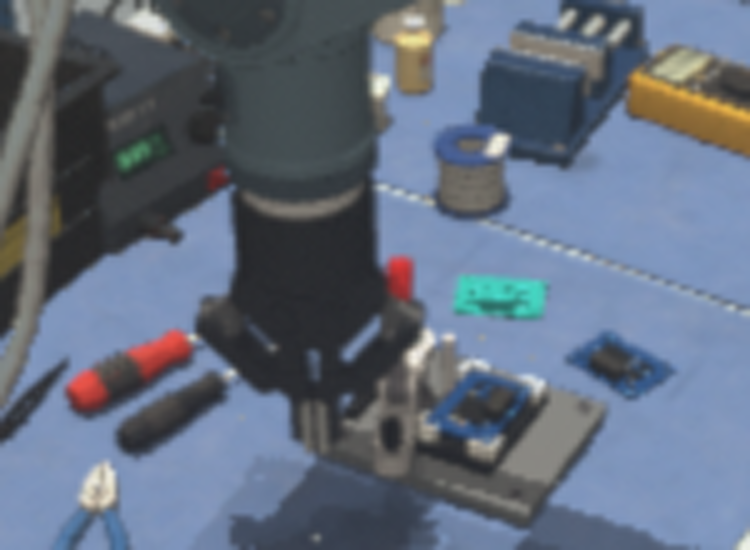

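```bash
python3 -m jog '[[[-2,-10,3],[0,0,0],0],[[-2,-22,3],[0,0,0],0],[[0,-31,3],[0,0,-0.08],0],[[0,-40,3],[0,0,-0.16],0],[[0,-49,3],[0,0,-0.24],0],[[-1,-58,3],[0,0,-0.32],0],[[-1,-58,3],[0,0,-0.32],0],[[-1,-58,3],[0,0,-0.32],0]]'
python3 - <<'E'
from h import *
p=crop("side",180,170,150,110,5,"s3.png");p=crop("top",180,160,150,110,5,"c3.png")
E
```

```text
time_s: 2.75
eef_pos: [0.464, 0.1571, 0.0881]
eef_rot: [0.003, 0.361, 0.933, 0.001]
wrist_force: [0.3, -0.1, 0.1]
opening: -0.001
```

View pics/s3.png

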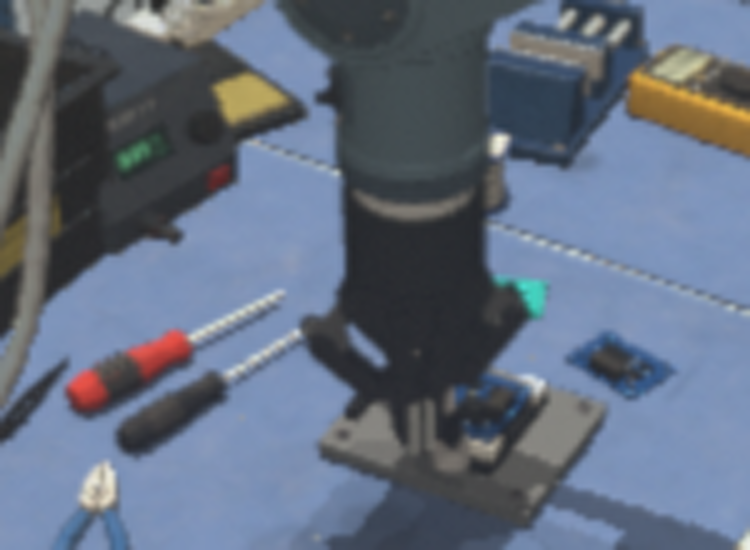

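View pics/c3.png

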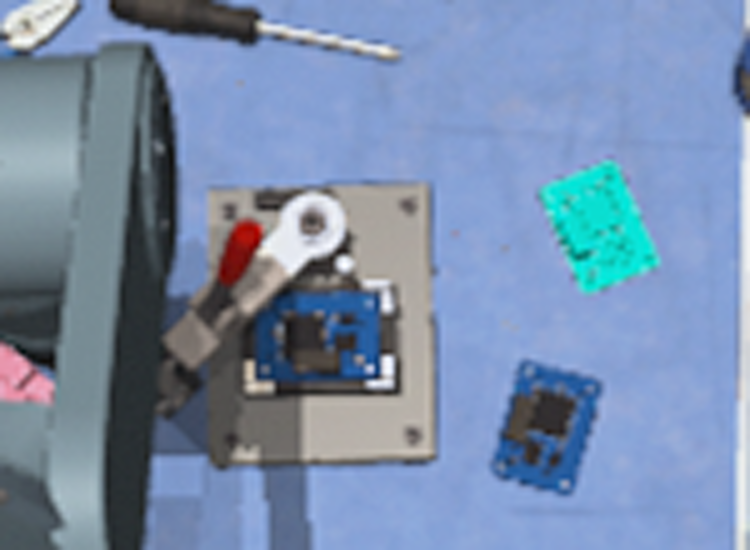

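Run:
```python
from h import *
for th in np.linspace(2.45,HOME,8):
    for off in (-.022,): print(round(th,3),row(*arc(th,.112,off,.086)))
```

```text
2.45 ([2.2, -5.6, 1.4], [0.003, 0.004, -0.046])
2.558 ([3.3, -17.9, 1.4], [0.003, 0.004, -0.153])
2.665 ([3.2, -30.2, 1.4], [0.003, 0.005, -0.261])
2.773 ([1.7, -42.3, 1.3], [0.003, 0.005, -0.369])
2.881 ([-1.1, -54.3, 1.3], [0.002, 0.005, -0.476])
2.988 ([-5.2, -65.9, 1.3], [0.002, 0.005, -0.584])
3.096 ([-10.4, -77.0, 1.3], [0.002, 0.005, -0.692])
3.204 ([-16.9, -87.5, 1.3], [0.002, 0.005, -0.799])
```

Go to just before home, then look.

```bash
python3 -m jog '[[[2,-6,1],[0,0,-0.05],0],[[3,-12,1],[0,0,-0.1],0],[[3,-18,1],[0,0,-0.15],0],[[3,-24,1],[0,0,-0.2],0],[[3,-30,1],[0,0,-0.26],0],[[2,-36,1],[0,0,-0.31],0],[[2,-42,1],[0,0,-0.37],0],[[0,-48,1],[0,0,-0.42],0],[[-1,-54,1],[0,0,-0.48],0],[[-3,-60,1],[0,0,-0.53],0],[[-5,-66,1],[0,0,-0.58],0],[[-8,-72,1],[0,0,-0.64],0],[[-8,-72,1],[0,0,-0.64],0]]'
python3 - <<'E'
from h import *
p=crop("top",180,160,150,110,5,"c4.png")
for th in np.linspace(3.1,HOME+.1,6):
    for off in (-.022,): print(round(th,3),row(*arc(th,.112,off,.086)))
E
```

```text
time_s: 3.93
eef_pos: [0.4221, 0.0981, 0.0866]
eef_rot: [0.003, 0.049, 0.999, -0.0]
wrist_force: [-0.7, 0.5, -0.5]
opening: 0.001
3.1 ([1.6, -5.8, 0.6], [0.0, 0.006, -0.059])
3.141 ([2.2, -10.4, 0.6], [-0.0, 0.006, -0.099])
3.181 ([2.5, -15.0, 0.6], [-0.0, 0.006, -0.14])
3.222 ([2.7, -19.7, 0.6], [-0.0, 0.006, -0.181])
3.263 ([2.6, -24.3, 0.6], [-0.0, 0.006, -0.222])
3.304 ([2.4, -29.0, 0.6], [-0.001, 0.006, -0.262])
```

View pics/c4.png

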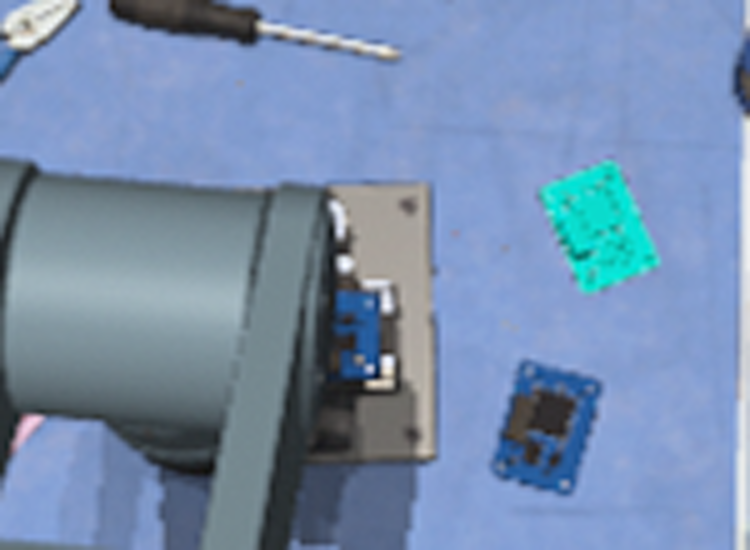

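```bash
python3 -m jog '[[[2,-6,0],[0,0,-0.06],0],[[2,-10,0],[0,0,-0.1],0],[[2,-15,0],[0,0,-0.14],0],[[2,-15,0],[0,0,-0.14],0],[[2,-15,0],[0,0,-0.14],0]]';  python3 -m jog '[[[0,-2,0],[0,0,-0.01],0],[[0,-4,0],[0,0,-0.02],0],[[0,-4,0],[0,0,-0.02],0]]'; python3 -m jog '[[[0,-2,0],[0,0,0],0],[[0,-2,0],[0,0,0],0]]'
```

```text
time_s: 4.4
eef_pos: [0.419, 0.0838, 0.0867]
eef_rot: [0.003, -0.018, 1.0, -0.0]
wrist_force: [-0.4, 0.3, 0.7]
opening: 0.004
time_s: 4.65
eef_pos: [0.4191, 0.08, 0.0866]
eef_rot: [0.003, -0.028, 1.0, -0.0]
wrist_force: [-0.8, 1.9, 0.5]
opening: 0.006
time_s: 4.82
eef_pos: [0.4191, 0.0792, 0.0867]
eef_rot: [0.003, -0.028, 1.0, 0.001]
wrist_force: [-0.0, 9.5, 1.9]
opening: -0.004
```

Run:
```python
from h import *
p=crop("side",180,170,150,110,5,"s5.png")
print(row(*arc(HOME,.112,-.022,.086)),row(*arc(HOME,.112,-.018,.086)))
```

```text
([1.1, 2.1, 0.7], [0.002, 0.006, -0.007]) ([1.1, -1.9, 0.7], [0.002, 0.006, -0.007])
```

View pics/s5.png

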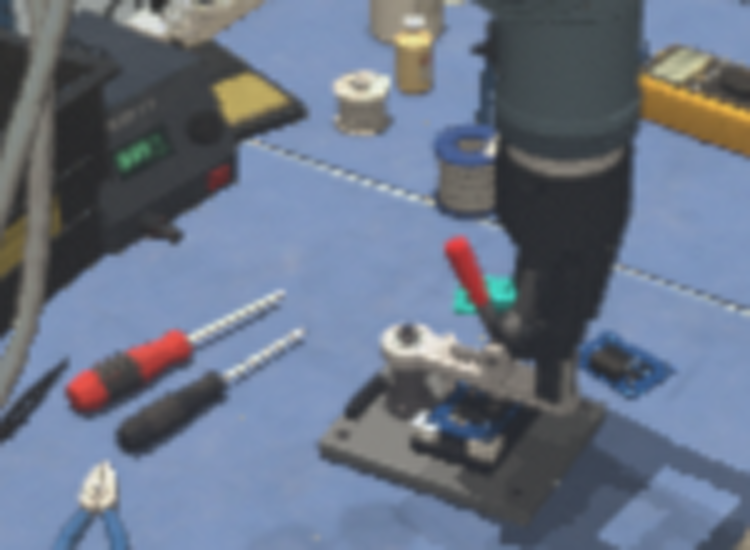

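```bash
python3 -m jog '[[[0,-1,0],[0,0,0],0],[[0,-1,0],[0,0,0],0],[[0,-1,0],[0,0,0],0]]'; python3 -m jog '[[[0,8,0],[0,0,0],0],[[-8,16,0],[0,0,0],0],[[10,16,-40],[0,0,0],0],[[20,16,-80],[0,0,0],0],[[40,16,-120],[0,0,0],0],[[70,16,-120],[0,0,0],0],[[70,16,-120],[0,0,0],0],[[70,16,-120],[0,0,0],0]]'
python3 - <<'E'
from h import *
p=crop("side",180,170,150,110,5,"s6.png");p=crop("top",180,160,150,110,5,"c6.png")
E
```

```text
time_s: 5.12
eef_pos: [0.4191, 0.0793, 0.0867]
eef_rot: [0.003, -0.027, 1.0, 0.002]
wrist_force: [-0.9, 8.2, 2.1]
opening: -0.0
time_s: 5.78
eef_pos: [0.3479, 0.0912, 0.2073]
eef_rot: [0.005, -0.027, 1.0, 0.002]
wrist_force: [-0.1, 1.0, 0.2]
opening: -0.001
```

View pics/s6.png

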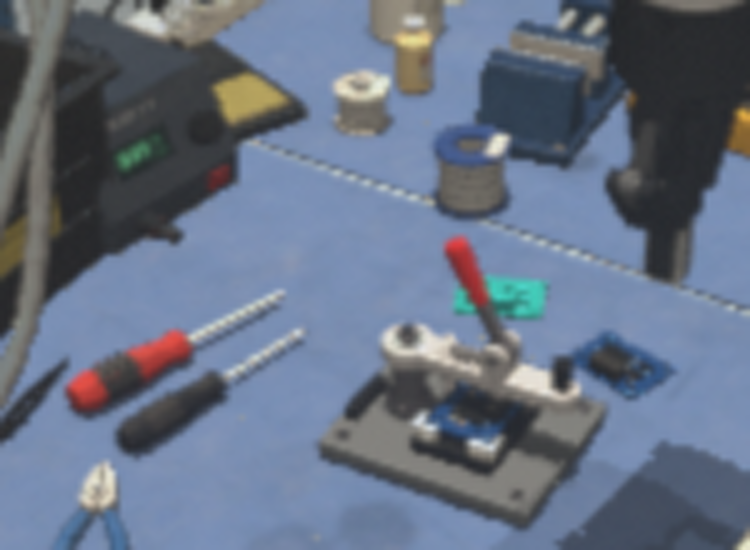

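View pics/c6.png

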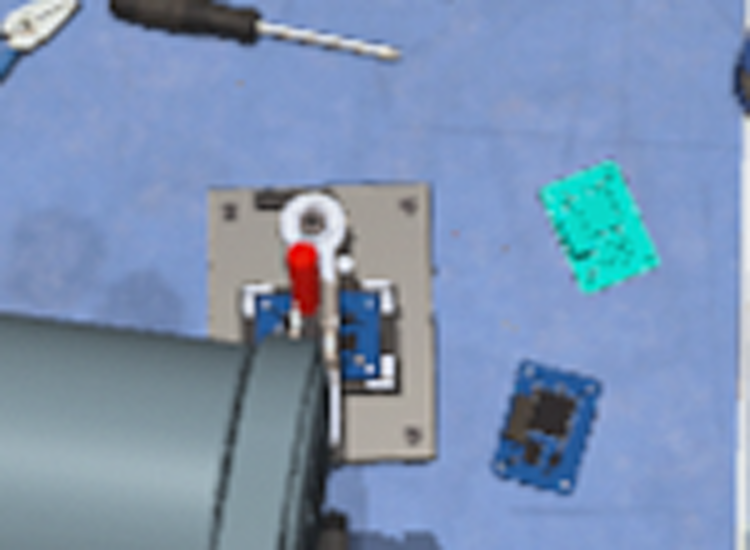

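Run:
```python
from h import *
print("tip",onz("top",180+302/5-.4,160+252/5-.4,.151))
s=onz("side",180+562/5-.4,170+360/5-.4,.086);print("stud",s,np.arctan2(*(s[:2]-PIV)[::-1])-HOME)
t=onz("side",180+456/5-.4,170+243/5-.4,.153);print("tip side",t)
h=np.array([*(PIV+.064*np.array([np.cos(HOME),np.sin(HOME)])),.079])
j=np.array([np.cos(YAW),np.sin(YAW),0]);k=np.array([0,0,1.])
# fingertip leading (+x) edge; tool x=-j so pads 22mm wide: half .011
for deg in [80,69,60,50,40,30,20,10,0,-4]:
    f=np.radians(deg);E=h+.058*(np.cos(f)*j+np.sin(f)*k)+.010*(-np.sin(f)*j+np.cos(f)*k)
    tcp=E-.011*j+.014*k
    print(deg,np.round(tcp,4),row(tcp,down(HOME)))
```

```text
tip [0.49724738 0.06469534 0.151     ]
stud [0.42503549 0.05840688 0.086     ] -6.271772811495303
tip side [0.49090555 0.07063443 0.153     ]
80 [0.4564 0.0616 0.1519] ([-106.0, -35.6, 55.0], [0.004, 0.007, -0.008])
69 [0.4676 0.0623 0.1507] ([-117.2, -35.5, 56.2], [0.004, 0.007, -0.008])
60 [0.4764 0.0628 0.1482] ([-126.1, -35.4, 58.7], [0.004, 0.007, -0.008])
50 [0.4857 0.0634 0.1439] ([-135.4, -35.4, 63.2], [0.004, 0.007, -0.008])
40 [0.4941 0.0639 0.1379] ([-143.7, -35.3, 69.2], [0.004, 0.007, -0.008])
30 [0.5013 0.0644 0.1307] ([-150.9, -35.3, 76.5], [0.004, 0.007, -0.008])
20 [0.5071 0.0647 0.1222] ([-156.7, -35.3, 85.0], [0.004, 0.007, -0.008])
10 [0.5114 0.065  0.1129] ([-160.9, -35.3, 94.3], [0.004, 0.007, -0.008])
0 [0.514  0.0651 0.103 ] ([-163.5, -35.3, 104.2], [0.004, 0.007, -0.008])
-4 [0.5146 0.0652 0.0989] ([-164.0, -35.3, 108.3], [0.004, 0.007, -0.008])
```

```bash
python3 -m jog '[[[-40,-35,0],[0,0,0],0],[[-85,-35,30],[0,0,0],0],[[-90,-35,56],[0,0,0],0],[[-90,-35,56],[0,0,0],0],[[-98,-35,56],[0,0,0],0],[[-106,-35,56],[0,0,0],0],[[-112,-35,56],[0,0,0],0],[[-117,-35,56],[0,0,0],0],[[-117,-35,56],[0,0,0],0]]';python3 - <<'E'
from h import *
p=crop("side",180,150,150,110,5,"s7.png")
E
```

```text
time_s: 6.63
eef_pos: [0.4693, 0.0628, 0.1531]
eef_rot: [0.006, -0.027, 1.0, 0.002]
wrist_force: [-1.1, -0.1, 0.1]
opening: 0.003
```

View pics/s7.png

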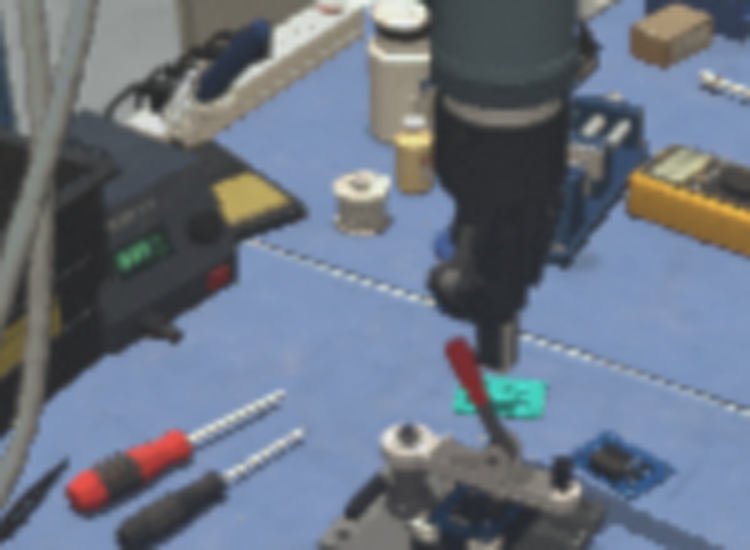

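```bash
python3 -m jog '[[[-4,0,2],[0,0,0],0],[[-7,0,4],[0,0,0],0],[[-12,0,7],[0,0,0],0],[[-16,0,9],[0,0,0],0],[[-21,0,12],[0,0,0],0],[[-25,0,15],[0,0,0],0],[[-25,0,15],[0,0,0],0]]';python3 - <<'E'
from h import *
p=crop("side",180,150,150,110,5,"s8.png")
E
```

```text
time_s: 7.27
eef_pos: [0.4941, 0.0642, 0.1373]
eef_rot: [0.005, -0.027, 1.0, 0.002]
wrist_force: [-0.5, -0.1, 0.3]
opening: -0.001
```

View pics/s8.png

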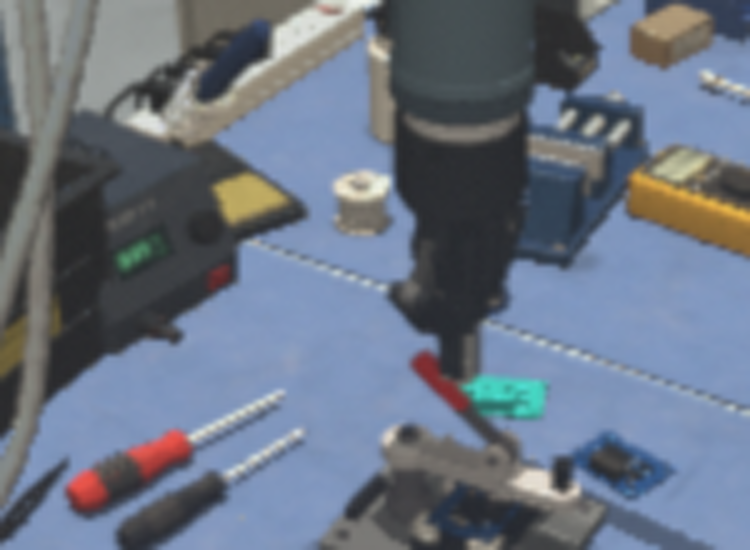

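```bash
python3 -m jog '[[[-4,0,3],[0,0,0],0],[[-7,0,7],[0,0,0],0],[[-10,0,11],[0,0,0],0],[[-13,0,15],[0,0,0],0],[[-15,0,20],[0,0,0],0],[[-17,0,24],[0,0,0],0],[[-19,0,29],[0,0,0],0],[[-19,0,29],[0,0,0],0]]'; python3 -m jog '[[[-1,0,3],[0,0,0],0],[[-1,0,4],[0,0,0],0],[[-1,0,4],[0,0,0],0]]';python3 - <<'E'
from h import *
p=crop("side",180,150,150,110,5,"s9.png")
E
```

```text
time_s: 7.98
eef_pos: [0.5127, 0.0653, 0.1074]
eef_rot: [0.004, -0.027, 1.0, 0.002]
wrist_force: [0.0, 0.3, -0.5]
opening: -0.004
time_s: 8.23
eef_pos: [0.5139, 0.0654, 0.1035]
eef_rot: [0.004, -0.027, 1.0, 0.002]
wrist_force: [-0.7, 0.0, 2.2]
opening: -0.002
```

View pics/s9.png

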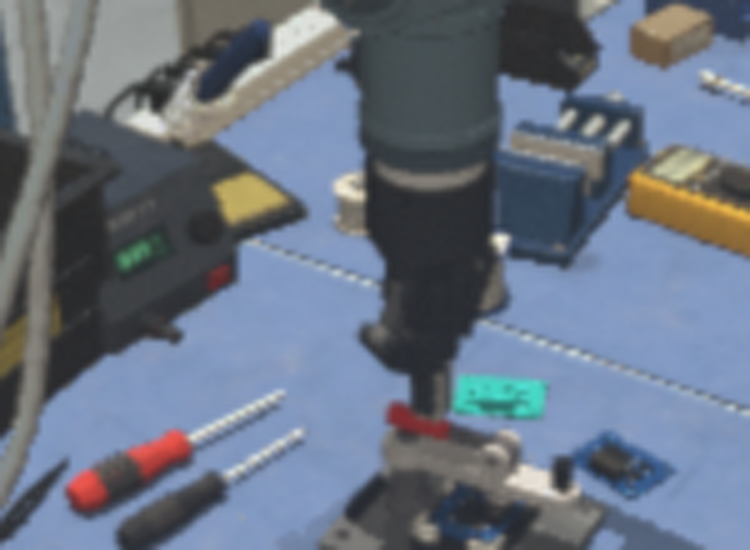

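Lever nearly level; press on in small steps until the force rises.

```bash
python3 -m jog '[[[0,0,2],[0,0,0],0],[[0,0,2],[0,0,0],0]]'; python3 -m jog '[[[0,0,2],[0,0,0],0],[[0,0,2],[0,0,0],0]]'; python3 -m jog '[[[0,0,2],[0,0,0],0],[[0,0,2],[0,0,0],0]]'
```

```text
time_s: 8.45
eef_pos: [0.5141, 0.0654, 0.103]
eef_rot: [0.004, -0.027, 1.0, 0.002]
wrist_force: [-6.6, 1.1, 14.6]
opening: 0.002
time_s: 8.62
eef_pos: [0.5142, 0.0654, 0.1028]
eef_rot: [0.004, -0.028, 1.0, 0.002]
wrist_force: [-8.8, -0.2, 19.8]
opening: 0.003
time_s: 8.78
eef_pos: [0.5142, 0.0654, 0.1028]
eef_rot: [0.004, -0.028, 1.0, 0.002]
wrist_force: [-8.9, 0.5, 20.5]
opening: 0.001
```

```bash
python3 -m jog '[[[0,0,4],[0,0,0],0],[[0,0,4],[0,0,0],0],[[0,0,4],[0,0,0],0],[[0,0,4],[0,0,0],0]]'; python3 -m jog '[[[0,0,0],[0,0,0],0],[[0,0,-30],[0,0,0],0],[[0,0,-70],[0,0,0],0],[[0,0,-110],[0,0,0],0],[[0,35,-130],[0,0,0],0],[[0,75,-130],[0,0,0],0],[[0,115,-130],[0,0,0],0],[[0,155,-130],[0,0,0],0],[[0,190,-130],[0,0,0],0],[[0,220,-130],[0,0,0],0],[[0,220,-130],[0,0,0],0],[[0,220,-130],[0,0,0],0],[[0,220,-130],[0,0,0],0]]';python3 - <<'E'
from h import *
p=crop("side",180,170,150,110,5,"s10.png");p=crop("top",180,160,150,110,5,"c10.png")
E
```

```text
time_s: 9.12
eef_pos: [0.5144, 0.0655, 0.1023]
eef_rot: [0.004, -0.028, 1.0, 0.001]
wrist_force: [-14.2, -0.0, 34.7]
opening: 0.002
time_s: 10.2
eef_pos: [0.5006, 0.2844, 0.2323]
eef_rot: [0.004, -0.029, 1.0, 0.001]
wrist_force: [-0.4, -0.5, 0.5]
opening: -0.003
```

View pics/s10.png

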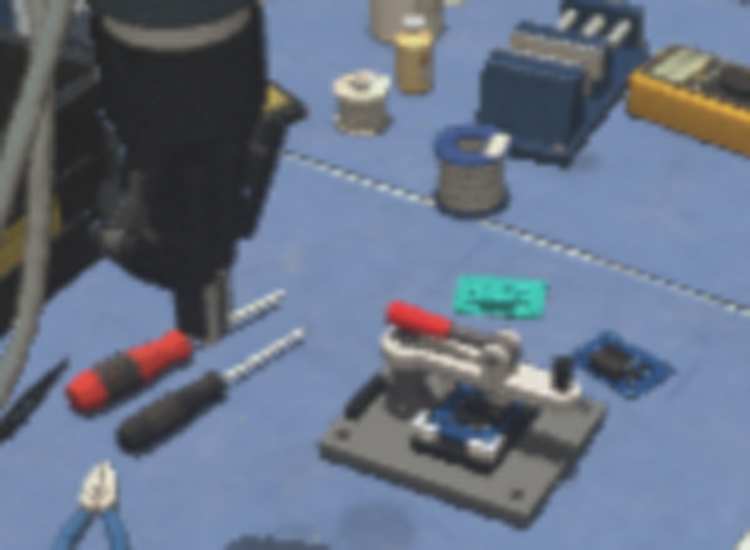

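View pics/c10.png

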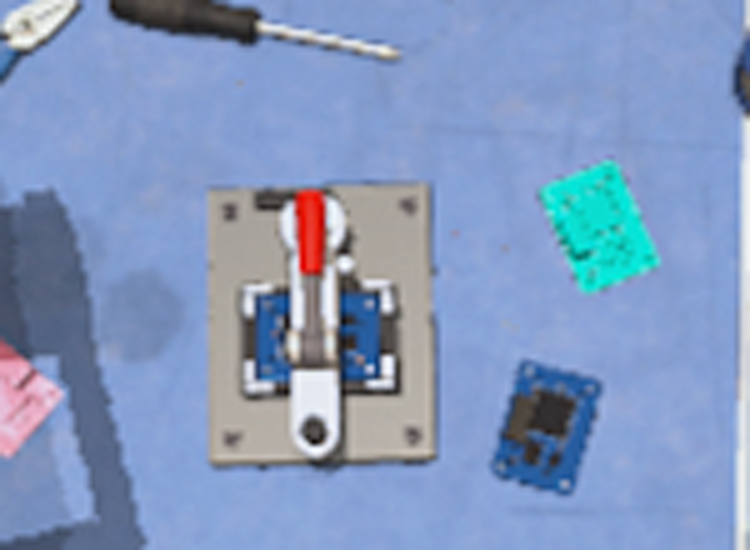

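Run:
```python
from h import *
st=onz("top",180+314/5-.4,160+430/5-.4,.086);e=st[:2]-PIV
print("stud",st,np.linalg.norm(e),(np.arctan2(e[1],e[0])-HOME+np.pi)%(2*np.pi)-np.pi)
h=PIV+.064*np.array([np.cos(HOME),np.sin(HOME)]);n=np.array([-np.sin(YAW),np.cos(YAW)])
for nm,u,v in [("hinge",505,345),("grip tip end mid",391,313),("grip tip lower",392,324),("grip tip upper",396,302),("grip near upper",447,315),("grip near lower",447,336)]:
    o,d=ray("side",180+u/5-.4,170+v/5-.4)
    s=((h-o[:2])@n+ .006*0)/(d[:2]@n);p=o+s*d;print(nm,np.round(p,4),"along",round(float((p[:2]-h)@[np.cos(YAW),np.sin(YAW)]),4))
d=camera("top")[1]
for v in (195,210,225,240,255,265):
    u,w=180+310/5,160+v/5;o,r=ray("top",u,w);print(np.round(o+r*d[int(w),int(u)],4))
im,_=camera("top")
def blue(i):
    hs=cv2.cvtColor(i,cv2.COLOR_RGB2HSV);m=cv2.inRange(hs,(105,150,60),(120,255,190));m[:, :272]=0;m[:,305:]=0;m[:225]=0;m[265:]=0
    return np.argwhere(m).mean(0),m.sum()//255
print(blue(im),blue(np.ascontiguousarray(cv2.imread("pics/top0.png")[:,:,::-1])))
```

```text
stud [0.42532478 0.05915475 0.086     ] 0.10590981084774549 0.004570357434415584
hinge [0.4621 0.0619 0.0846] along -0.005
grip tip end mid [0.5409 0.0668 0.081 ] along 0.0739
grip tip lower [0.5404 0.0668 0.0727] along 0.0734
grip tip upper [0.5371 0.0666 0.0906] along 0.0701
grip near upper [0.5016 0.0644 0.0931] along 0.0345
grip near lower [0.5017 0.0644 0.0772] along 0.0346
[0.5383 0.0664 0.0923]
[0.5321 0.0664 0.0869]
[0.5237 0.0657 0.0909]
[0.5167 0.0654 0.0888]
[0.5085 0.0647 0.0921]
[0.5044 0.0647 0.0881]
(array([246.65340909, 289.65909091]), np.uint64(176)) (array([246.79213483, 289.6741573 ]), np.uint64(178))
```

```bash
python3 -c "
from bench import *
print(hand_in(), get_obs()['time_s'])"
```

```text
the job is handed in; nothing more can be done
the job is handed in; nothing more can be done
```

I pushed the strap home by its finger stud with the closed fingers, then pushed the red cam lever down to its end stop. I then backed off to 0.23 m height, 0.22 m to the left of the jig, and handed in at about 10.4 s.

What the last checks showed:
- **Strap:** it is within about 0.005 rad of home by the top camera. I felt it stop at 8–9 N.
- **Cam lever:** the grip top is level at 87–93 mm along its length. The lever stopped moving under 20–35 N of push.
- **Other things:** the second board's pixels in the top view are unchanged to within 0.2 px. The hex key set and multimeter were never approached, but I did not measure them again.
- **Robot:** the wrist force was about zero after I backed off.

I could not measure the foot's force on the board. I also did not measure the board's pressed height or tilt; I infer them from the lever being fully down. In the pictures the board still lies between its nest corners. None of the checks disagreed, and `hand_in()` gives no verdict.

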